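# Bleed the bench air tank

### The arm

A 6-joint arm with a two-finger parallel gripper is mounted at the origin on the work surface; the furniture and walls round the work are solid. World frame = base frame: x ahead of the robot, y to its left, z up, the work surface at z = 0. Lengths are in mm, angles in rad, forces in N, time in s.
With the tool pointing down it reaches from about 400 to 925 mm from the base axis. Payload 12.5 kg.
Tool frame: the origin (TCP) lies at the very end of the fingers, on their centre line; the grasp point (between the pads) lies 19 mm behind it; z points along the fingers, y is the direction in which the jaws open and shut (so a half turn about z gives the same grasp; the last joint's range is limited). The gripper opens to 95 mm and grips with 3 to 60 N. Pads are 20 mm wide; open, the fingers measure 119 mm over their backs; the gripper's body (75 mm by 180 mm) begins 59 mm behind the grasp point.
Start: joints at [-1.215, 0.491, 1.559, -0, 1.092, -0.106], TCP at [278.5, -559.54, 214.661] pointing down, gripper open.
Joint ranges: [-3.1, 3.1], [-0.84, 2.19], [0.05, 2.79], [-1.13, 4.28], [0.06, 2.93], [-2.69, 2.69]. Speed limits (rad/s): [2.22, 2.22, 2.79, 3.14, 3.14, 3.14].

### API

Orientations are given as [roll, pitch, yaw] about the fixed x, y, z axes, in that order (R = Rz(yaw) Ry(pitch) Rx(roll)).
In Python, from cell import env gives the robot as it stands. The module is installed in compiled form; this text tells all that it offers.
- The arm moves only by the tool arm_command, never from a script. Its argument "deltas" is a list that holds one entry, the list of rows, each a list of 5 numbers: the closure, from 0 (fully open) to 1 (shut), then the shift along the world's x, y, z as a fraction of full scale, then the turn about the world's z as a fraction of full scale. In form: [[[grip, dx, dy, dz, twist], ...]]. A call has 1 to 12 rows; each row shifts and turns the pose as measured when the row begins; what a row does not reach is not made up. Full scale, the value 1, is 100 mm for a shift and pi/4 rad for a turn. A row lasts 1/12 s, in which the tool goes at most 41.7 mm and 7.16 degrees, less where a joint would pass 70% of its speed; a pose out of reach is approached as far as the arm can. A call with a number of a shift or a turn outside -1 to 1 is refused whole. A call with a gripper value outside its range is refused whole. The fingers move at their own pace and stop on an object; the grip force is fixed at half the most. Time passes only in rows, so rows that do not move let the fingers close. It gives the time, the measured TCP pose, the force and the opening at its end, in the units of the state.
- env.state(): the state, without advancing time (a new reading comes with each control period).
- env.read_camera(name): name is "scene" or "top" or "wrist"; returns a dict with "frame" (420x560x3 uint8, red, green, blue), "fx", "fy", "cx", "cy" (pixels), "R" (3x3) and "t" (3): a world point X has camera coordinates R X + t; the wrist camera has in their place "tool_from_camera" (4x4, takes a point from camera to tool coordinates, whose origin is the TCP and whose axes are the flange's). Camera axes: x right, y down, z forward; pixel columns grow to the right and rows downward; lengths in mm; the calibration is good to about 2 mm. A picture is of the moment at which its call begins: read the wrist's pose just before it. There is no depth.
- env.job_done(): hands the job in, once; it reports no verdict.
The state is a dict: "t": time; "joints": joint angles; "qvel": joint speeds; "tau": joint torques, N m; "eef_pos": TCP position; "tcp_rot": TCP orientation; "ft_force": force on the tool from outside, world axes, zero at the start; "moment": the same for the moment, N m; "opening": opening from 0.0 (shut) to 1.0 (fully open).
Only numpy, scipy, OpenCV 4.12 (cv2) and the standard library are available. Lean on these libraries where they do the work, as an engineer would, in place of code of your own. Each camera call takes 0.05 s, during which the arm holds its last target.

### The job

Let the air out of the small air tank through the bleed valve on its top: unscrew the knurled lock nut by at least one full turn (anticlockwise from above), then press the freed valve tip about 5 mm down against its spring and hold it down for a good second, and let it spring back up, leaving the nut unscrewed. Be gentle: do not bend the stem and push no harder on the tip than its spring needs (at no time more than about 12 N). Leave everything else on the table alone.

Things in the scene. Friction and masses are not known exactly. Their poses are not given: they have to be found in the camera images.
- air_tank: Air tank, fixed to the table: grey cylinder 80 mm thick, 210 mm long, lying along its own y on two steel feet; top at 94 mm. Origin: on the table under its middle. On top: the bleed valve on a round steel boss (34 mm wide), 35 mm from the middle towards +y, and a low brass hexagon plug (top at 108 mm), 40 mm towards -y, no part of the job.
- valve_foot (a point): Where the valve stem leaves its rubber bush in the boss, on the stem's axis, 102 mm above the table; z points up along the stem. Above it: brass stem 9 mm thick, its top end nominally 28 mm up; lock nut; pin, its tip nominally 52 mm up. Stem, nut and pin together are set up to 10 mm lower or higher than that, which is not measured: feel for it. They do not give downwards.
- lock_nut (a joint): Brass lock nut, knurled, 14 mm thick, 9 mm high, threaded on the pin; seated on the stem's top. Value: its turn in rad, 0 tight (starts 0 to 0.35), growing as it unscrews (anticlockwise from above), stop at 8.8. One turn raises it 6 mm on the pin. Friction 0.05 N m; a 30 N pinch turns it. Held at one height while unscrewed, it draws the sprung pin down until let go.
- valve_pin (a joint): Steel pin, 6 mm thick, flat tip 8 mm wide, 15 mm above the top of the seated nut. Value: how far it is pressed down, m: 0 up, 0.006 the stop. It carries the nut along. Spring 2 N at the start and 1 N more per mm (7 N at 5 mm). It goes down only as far as the nut has been raised off the stem's top, then stops hard.
- rock_x (a joint): Lean of the stem in its rubber bush about the tank's x axis, rad, 0 upright. Springy: 3 N m per rad, about 2.8 N per mm of sideways shift at nut height.
- rock_y (a joint): Lean of the stem in its rubber bush about the tank's y axis (along the tank), rad, 0 upright; same spring.
- adapter_mid (a point): Bystander: plain black box of a power adapter, 90x50x32 mm. Centre, half-way up. To be left alone.
- terminal_1_mid (a point): Bystander: black square terminal plate with two white posts, 62x62x24 mm. Centre, half-way up. To be left alone.
- cap_1_mid (a point): Bystander: capacitor lying down, 84 mm long with its wires, 21 mm thick. Centre, half-way up. To be left alone.
- screwdriver_1_mid (a point): Bystander: screwdriver lying down, 197 mm long, 28 mm thick. Centre, half-way up. To be left alone.
- wax_tin_mid (a point): Bystander: round tin with black lid, 67 mm across, 64 mm high. Centre, half-way up. To be left alone.
- tweeter_1_mid (a point): Bystander: round tweeter lying on its back, 76 mm across, 37 mm high. Centre, half-way up. To be left alone.
- tape_measure_mid (a point): Bystander: pocket tape measure, 37x77x62 mm. Centre, half-way up. To be left alone.

How it is judged:
By the outcome, as a careful person would: the job done as asked, in the order asked, and still so for the second after the job is handed in, with the robot touching nothing.
It also fails if it takes over 72 s, if anything falls off the work surface, if the arm or the gripper's body presses on something with over 40 N, if the wrist force passes 120 N, or if a joint passes its speed limit or range.

## Working session

There is one attempt and no reset: what is moved stays moved. The work goes in short steps, Python scripts to look and compute and a tool call to move; the robot and the scene stay as the last step left them, time stands still between calls to the robot, and variables do not carry over. Pictures are saved under pics/ and viewed, and the job is handed in when it is done.

Besides the shell and the picture viewer there is one more tool, called after "Request:" as name(argument=value, ...), one argument or row to a line, values as JSON. arm_command: Moves the arm, as the interface text tells. Its arguments: {"type":"object","properties":{"deltas":{"type":"array","items":{"type":"array","items":{"type":"array","items":{"type":"number","minimum":-1,"maximum":1}}}}},"required":["deltas"]}

```bash
mkdir -p pics; cat > h.py <<'E'
from cell import env
import numpy as np, cv2
def snap(n,fn):
    c=env.read_camera(n); cv2.imwrite('pics/'+fn,c['frame'][:,:,::-1]); return c
E
python3 - <<'E'
from h import *
s=env.state(); print({k:np.round(v,3).tolist() for k,v in s.items()})
for n in ('scene','top','wrist'):
    c=snap(n,n+'0.png'); print(n,{k:np.round(v,3).tolist() for k,v in c.items() if k!='frame'})
E
```

```text
{'t': 0.0, 'joints': [-1.215, 0.492, 1.559, -0.0, 1.092, -0.106], 'qvel': [-0.0, -0.001, -0.0, -0.001, 0.001, -0.0], 'tau': [0.003, -61.264, -25.818, 0.069, 0.048, -0.0], 'eef_pos': [278.391, -559.294, 214.058], 'tcp_rot': [-3.14, -0.0, 0.462], 'ft_force': [0.701, -0.806, 0.056], 'moment': [-0.009, 0.015, -0.005], 'opening': 1.005}
scene {'fx': 480.727, 'fy': 480.727, 'cx': 280.753, 'cy': 215.332, 'R': [[-0.711, -0.703, -0.026], [-0.326, 0.362, -0.873], [0.623, -0.612, -0.487]], 't': [391.856, 263.216, 1009.6]}
top {'fx': 466.416, 'fy': 466.416, 'cx': 278.033, 'cy': 209.935, 'R': [[0.001, -1.0, -0.006], [-0.992, 0.0, -0.128], [0.128, 0.006, -0.992]], 't': [-21.435, 537.347, 1479.15]}
wrist {'fx': 331.235, 'fy': 331.235, 'cx': 276.012, 'cy': 209.485, 'tool_from_camera': [[0.0, -0.963, -0.269, 76.363], [1.0, 0.0, 0.001, -0.627], [-0.001, -0.269, 0.963, -170.609], [0.0, 0.0, 0.0, 1.0]]}
```

View pics/scene0.png

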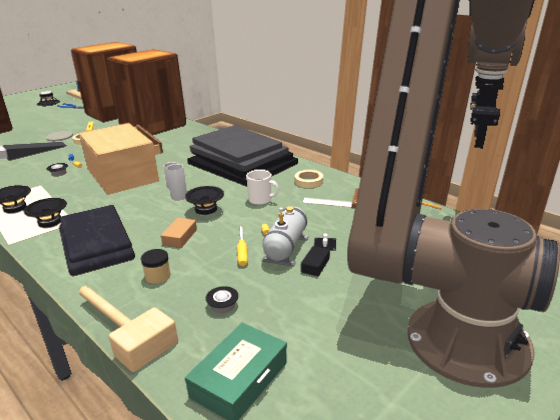

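View pics/top0.png

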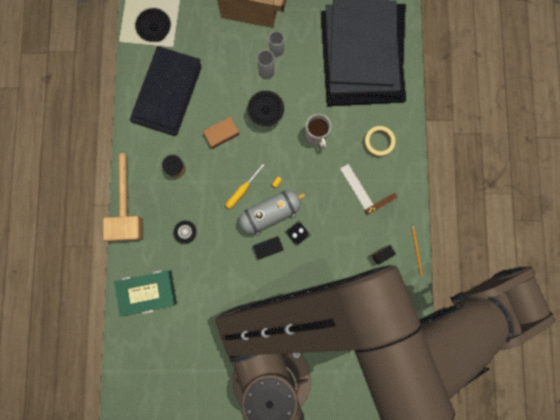

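View pics/wrist0.png

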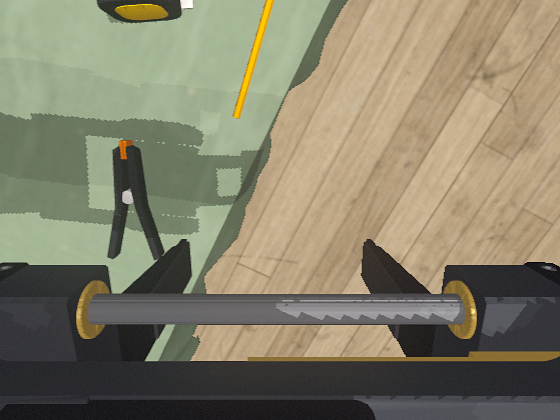

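The top view shows the tank at about (270,212) px. The scene view shows it at (285,235), with the valve near (281,215). I'll zoom in on both.

```bash
python3 - <<'E'
import cv2
a=cv2.imread('pics/top0.png')[180:260,220:320]; b=cv2.imread('pics/scene0.png')[195:275,230:340]
cv2.imwrite('pics/tz.png',cv2.resize(a,None,fx=7,fy=7,interpolation=2)); cv2.imwrite('pics/sz.png',cv2.resize(b,None,fx=7,fy=7,interpolation=2))
E
```

```text
(no output)
```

View pics/tz.png

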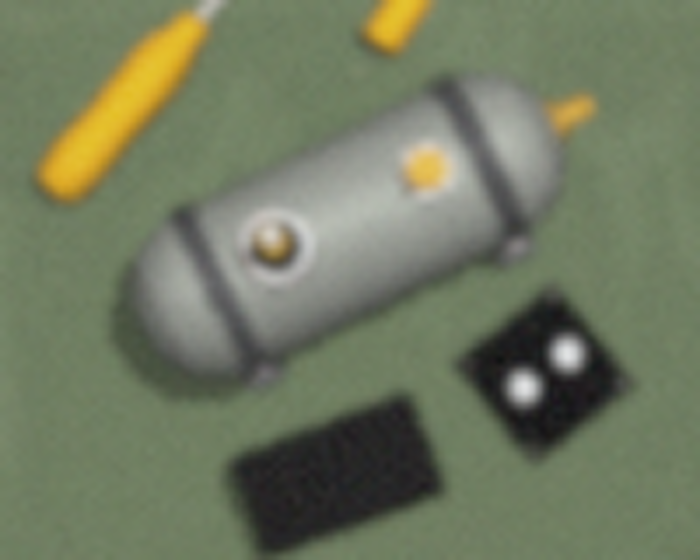

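View pics/sz.png

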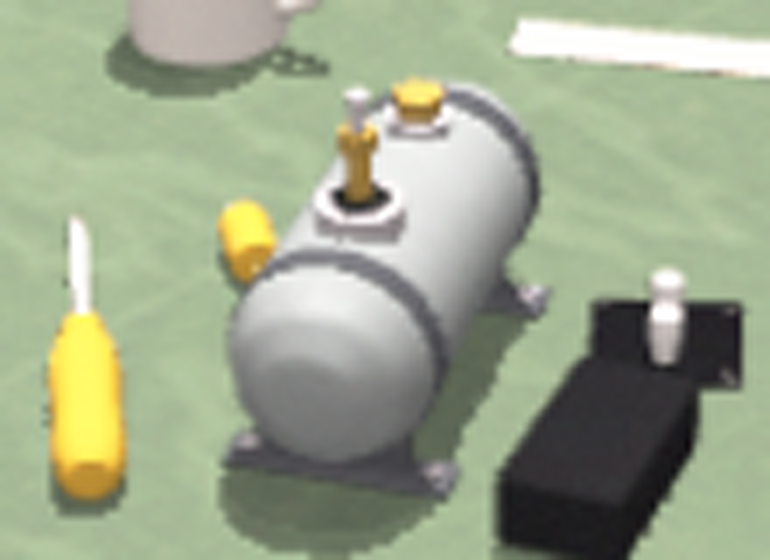

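```bash
cat >> h.py <<'E'
def ray(c,u,v):
    R=np.array(c['R']);t=np.array(c['t']); d=R.T@np.array([(u-c['cx'])/c['fx'],(v-c['cy'])/c['fy'],1]); return -R.T@t,d/np.linalg.norm(d)
def onz(o,d,z): return o+d*(z-o[2])/d[2]
def tri(rs):
    A=sum(np.eye(3)-np.outer(d,d) for o,d in rs); b=sum((np.eye(3)-np.outer(d,d))@o for o,d in rs); return np.linalg.solve(A,b)
E
python3 - <<'E'
from h import *
T=env.read_camera('top');S=env.read_camera('scene')
f=lambda x,y,x0,y0:((x+.5)/7-.5+x0,(y+.5)/7-.5+y0)
tb=ray(T,*f(277,244,220,180)); tt=ray(T,*f(266,234,220,180)); tp=ray(T,*f(426,168,220,180))
sb=ray(S,*f(360,207,230,195)); st=ray(S,*f(356,92,230,195)); sp=ray(S,*f(417,90,230,195)); sn=ray(S,*f(358,130,230,195))
print('boss',onz(*tb,102),onz(*sb,102),tri([tb,sb]))
print('plug',onz(*tp,108),onz(*sp,108),tri([tp,sp]))
print('tip',tri([tt,st]),onz(*tt,154),onz(*st,154))
for z in(135,140,145):print(onz(*sn,z))
for n,p in dict(ad1=(335,475),term=(545,375)).items(): print(n,onz(*ray(T,*f(*p,220,180)),28))
E
```

```text
boss [514.62319015  36.83217005 102.        ] [507.29808313  39.60060744 102.        ] [513.71376014  35.81149528  98.08199288]
plug [547.7096818  -29.06517679 108.        ] [547.34395542 -32.9800554  108.        ] [546.38379089 -29.98796169 109.70506543]
tip [511.91254248  38.09512482 148.54804297] [512.72830295  39.1262403  154.        ] [502.89907026  44.23733534 154.        ]
[506.86262153  39.89002433 135.        ]
[500.40086623  46.24650081 140.        ]
[493.93911092  52.60297728 145.        ]
ad1 [416.22920587  12.91234836  28.        ]
term [462.42481971 -84.05597473  28.        ]
```

The top rays put the valve at about (513.5, 37.5), with the tip near z≈149. The plug is at about (547,-29.5), 75 mm from the valve as it should be. I'll move above the valve and look with the wrist camera.

Request:
arm_command(
  deltas=[
    [[0,0.13,0.33,0,0],[0,0.13,0.33,0,0],[0,0.13,0.33,0,0],[0,0.13,0.33,0,0],[0,0.13,0.33,0,0],[0,0.13,0.33,0,0],[0,0.13,0.33,0,0],[0,0.13,0.33,0,0],[0,0.13,0.33,0,0],[0,0.13,0.33,0,0],[0,0.13,0.33,0,0],[0,0.13,0.33,0,0]],
  ],
)

```text
t: 1.25
eef_pos: [434.6, -150.9, 212.9]
tcp_rot: [3.141, -0.0, 0.452]
ft_force: [0.7, -0.3, 0.2]
opening: 1.001
```

Request:
arm_command(
  deltas=[
    [[0,0.13,0.33,0,0],[0,0.13,0.33,0,0],[0,0.13,0.33,0,0],[0,0.13,0.33,0,0],[0,0.13,0.33,0,0],[0,0.08,0.2,0,0],[0,0,0,0,0],[0,0,0,0,0]],
  ],
)

```text
t: 1.92
eef_pos: [510.7, 50.5, 213.5]
tcp_rot: [3.14, -0.002, 0.458]
ft_force: [-0.3, -0.8, 0.1]
opening: 0.998
```

```bash
python3 - <<'E'
from h import *
s=env.state(); print({k:np.round(s[k],3).tolist() for k in('t','joints','eef_pos','tcp_rot','ft_force')})
snap('wrist','w1.png')
E
```

```text
{'t': 1.917, 'joints': [-0.03, 0.333, 1.832, -0.0, 0.974, 1.083], 'eef_pos': [510.701, 50.522, 213.48], 'tcp_rot': [3.14, -0.002, 0.458], 'ft_force': [-0.306, -0.756, 0.056]}
```

View pics/w1.png

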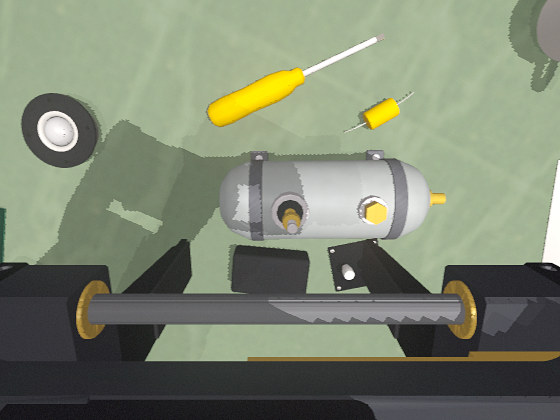

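The wrist view shows the tank between the fingers. The boss is at about (290,211), with the stem and tip pointing down to about (293,229). The plug is at (376,211).

```bash
cat >> h.py <<'E'
from scipy.spatial.transform import Rotation as Ro
def wray(c,s,u,v):
    M=np.array(c['tool_from_camera']); R=Ro.from_euler('xyz',s['tcp_rot']).as_matrix(); p=np.array(s['eef_pos'])
    d=R@M[:3,:3]@np.array([(u-c['cx'])/c['fx'],(v-c['cy'])/c['fy'],1]); return p+R@M[:3,3],d/np.linalg.norm(d)
def wproj(c,s,X):
    M=np.array(c['tool_from_camera']); R=Ro.from_euler('xyz',s['tcp_rot']).as_matrix()
    q=M[:3,:3].T@(R.T@(np.array(X)-s['eef_pos'])-M[:3,3]); return c['cx']+c['fx']*q[0]/q[2],c['cy']+c['fy']*q[1]/q[2]
E
python3 - <<'E'
from h import *
import cv2
s=env.state(); c=env.read_camera('wrist')
for z in (102,):print('boss',onz(*wray(c,s,290,211.5),z)); 
print('plug',onz(*wray(c,s,376,211.5),108))
a=c['frame'][180:250,250:340,::-1]; cv2.imwrite('pics/wz.png',cv2.resize(a,None,fx=8,fy=8,interpolation=2))
E
```

```text
boss [512.35002359  37.36942973 102.        ]
plug [546.68439542 -28.60247831 108.        ]
```

View pics/wz.png

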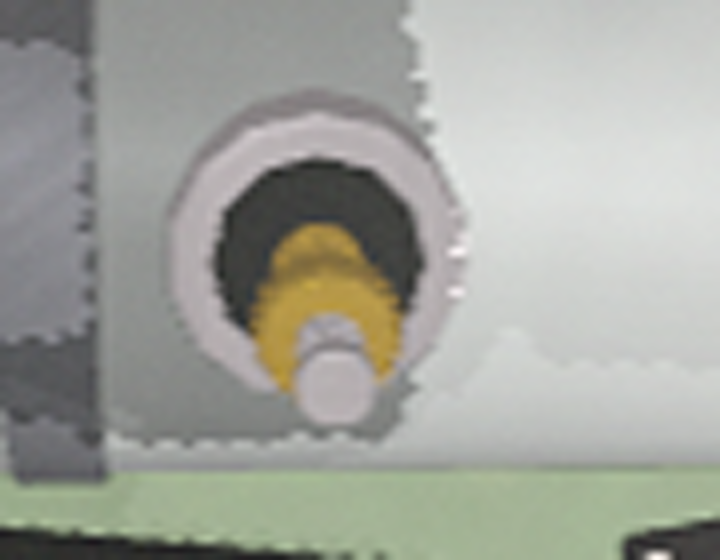

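```bash
python3 - <<'E'
from h import *
s=env.state(); c=env.read_camera('wrist')
b=onz(*wray(c,s,289.2,211.1),102);print('boss',b)
r=wray(c,s,291.7,227.7)
for z in(140,145,150,155,160,165):print(z,onz(*r,z), onz(*r,z)[:2]-b[:2])
T=env.read_camera('top')
for p in [(513.5,37.5,149),(512.4,37.9,149),(512.4,37.9,102)]:
  q=np.array(T['R'])@p+T['t'];print(T['cx']+T['fx']*q[0]/q[2],T['cy']+T['fy']*q[1]/q[2])
E
```

```text
boss [512.17595577  37.41058988 102.        ]
140 [509.95575107  35.84688791 140.        ] [-2.2202047  -1.56370197]
145 [511.35391825  36.82488056 145.        ] [-0.82203751 -0.58570932]
150 [512.75208544  37.80287321 150.        ] [0.57612967 0.39228332]
155 [514.15025262  38.78086585 155.        ] [1.97429685 1.37027597]
160 [515.5484198  39.7588585 160.       ] [3.37246404 2.34826862]
165 [516.94658698  40.73685115 165.        ] [4.77063122 3.32626126]
258.1979464756051 212.94662677348575
258.06217889362784 213.31116346776983
258.79371766974356 215.1418242866047
```

Request:
arm_command(
  deltas=[
    [[0.5,0.018,-0.13,0,-0.155],[0.5,0,0,0,-0.155],[0.5,0,0,0,-0.155],[0.5,0,0,0,-0.155],[0.5,0,0,0,-0.155],[0.5,0,0,0,-0.155],[0.5,0,0,0,-0.155],[0.5,0,0,0,-0.155],[0.5,0,0,0,-0.155],[0.5,0,0,0,-0.155],[0.5,0,0,0,-0.155],[0.5,0,0,0,-0.155]],
  ],
)

```text
t: 3.12
eef_pos: [509.4, 20.8, 215.1]
tcp_rot: [3.139, -0.003, -1.045]
ft_force: [-1.0, 0.5, 0.5]
opening: 0.503
```

Request:
arm_command(
  deltas=[
    [[0.5,0,0,-0.15,-0.1],[0.5,0,0,-0.15,0],[0.5,0,0,0,0]],
  ],
)

```text
t: 3.37
eef_pos: [509.1, 17.2, 185.4]
tcp_rot: [3.142, -0.005, -1.142]
ft_force: [0.3, 0.5, -1.3]
opening: 0.499
```

```bash
python3 - <<'E'
from h import *
s=env.state(); print({k:np.round(s[k],3).tolist() for k in('t','joints','eef_pos','tcp_rot','ft_force','opening')})
c=snap('wrist','w2.png')
cv2.imwrite('pics/w2z.png',cv2.resize(c['frame'][170:290,210:340,::-1],None,fx=6,fy=5,interpolation=2)[:600])
E
```

```text
{'t': 3.367, 'joints': [-0.094, 0.363, 1.875, -0.005, 0.902, 2.622], 'eef_pos': [509.114, 17.188, 185.429], 'tcp_rot': [3.142, -0.005, -1.142], 'ft_force': [0.336, 0.516, -1.278], 'opening': 0.499}
```

View pics/w2.png

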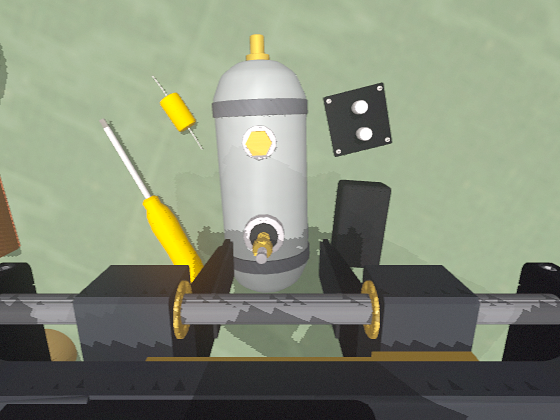

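The wrist view at the new yaw shows the boss at about (263,235) and the tip at about (262,258). The TCP drifted about 17 mm during the twist, so I need to characterise that before gripping.

View pics/w2z.png

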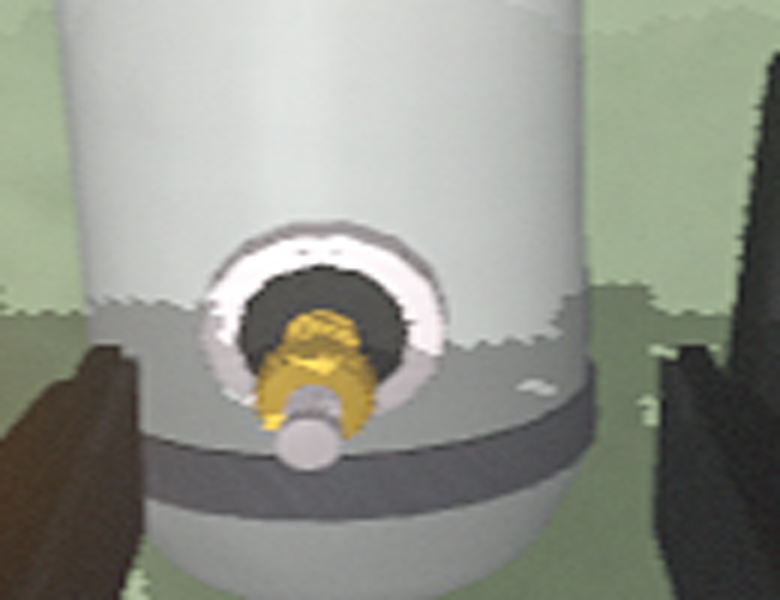

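Request:
arm_command(
  deltas=[
    [[0.5,0,0,0,0],[0.5,0,0,0,0.08],[0.5,0,0,0,0.08]],
  ],
)

```text
t: 3.67
eef_pos: [509.9, 15.4, 188.6]
tcp_rot: [-3.14, -0.006, -1.014]
ft_force: [0.0, 0.1, 0.2]
opening: 0.5
```

Request:
arm_command(
  deltas=[
    [[0.5,0,0,0,0.08],[0.5,0,0,0,0.08],[0.5,0,0,0,0.08],[0.5,0,0,0,0.08]],
  ],
)

```text
t: 4.0
eef_pos: [510.8, 13.9, 192.5]
tcp_rot: [-3.137, -0.01, -0.75]
ft_force: [0.7, -0.1, -0.2]
opening: 0.504
```

Request:
arm_command(
  deltas=[
    [[0.5,0,0,0,0]],
  ],
)

```text
t: 4.08
eef_pos: [511.0, 13.6, 193.4]
tcp_rot: [-3.136, -0.011, -0.746]
ft_force: [-0.4, 0.2, -0.2]
opening: 0.503
```

Request:
arm_command(
  deltas=[
    [[0.5,0,0,0,0]],
  ],
)

```text
t: 4.17
eef_pos: [511.2, 13.3, 194.1]
tcp_rot: [-3.135, -0.012, -0.748]
ft_force: [-0.8, -1.0, 0.8]
opening: 0.502
```

```bash
python3 - <<'E'
from h import *
s=env.state(); print({k:np.round(s[k],4).tolist() for k in('t','joints','qvel','tau','eef_pos','tcp_rot')})
E
```

```text
{'t': 4.1667, 'joints': [-0.1022, 0.3505, 1.8664, -0.0025, 0.9118, 2.2181], 'qvel': [-0.0068, -0.0104, -0.0081, -0.0003, 0.0089, -0.0282], 'tau': [0.0503, -48.4606, -22.7724, -0.0188, -0.134, -0.3118], 'eef_pos': [511.2351, 13.2756, 194.1343], 'tcp_rot': [-3.1354, -0.0115, -0.748]}
```

Request:
arm_command(
  deltas=[
    [[0.5,0,0,0,0],[0.5,0,0,0,0],[0.5,0,0,0,0]],
  ],
)

```text
t: 4.42
eef_pos: [511.5, 12.9, 195.2]
tcp_rot: [-3.135, -0.013, -0.753]
ft_force: [-0.5, 0.4, -0.3]
opening: 0.499
```

Request:
arm_command(
  deltas=[
    [[0.5,0,0,-0.008,0.05],[0.5,0,0,-0.008,0.05],[0.5,0,0,-0.008,0.05]],
  ],
)

```text
t: 4.67
eef_pos: [511.6, 12.9, 193.1]
tcp_rot: [-3.134, -0.013, -0.634]
ft_force: [-0.6, -0.2, 0.0]
opening: 0.5
```

Request:
arm_command(
  deltas=[
    [[0.5,0,0,-0.008,-0.05],[0.5,0,0,-0.008,-0.05],[0.5,0,0,-0.008,-0.05]],
  ],
)

```text
t: 4.92
eef_pos: [511.5, 12.9, 190.6]
tcp_rot: [-3.134, -0.013, -0.754]
ft_force: [0.3, 0.6, -1.1]
opening: 0.501
```

```bash
python3 - <<'E'
from h import *
s=env.state(); print({k:np.round(s[k],4).tolist() for k in('t','joints','qvel','tau','eef_pos','tcp_rot')})
E
```

```text
{'t': 4.9167, 'joints': [-0.1029, 0.3548, 1.8709, -0.0027, 0.9014, 2.224], 'qvel': [0.0042, 0.0147, 0.0088, -0.008, -0.0225, 0.51], 'tau': [-0.0381, -48.8418, -22.6709, -0.005, -0.0944, -0.939], 'eef_pos': [511.543, 12.8789, 190.6147], 'tcp_rot': [-3.1344, -0.0128, -0.7545]}
```

The drift turned out to be residual velocity left by the fast moves, and slow twists hold position. Next I'll compute the valve position from view 2.

```bash
python3 - <<'E'
from h import *
c=env.read_camera('wrist')
s1={'eef_pos':[510.701,50.522,213.48],'tcp_rot':[3.14,-.002,.458]}
s2={'eef_pos':[509.114,17.188,185.429],'tcp_rot':[3.142,-.005,-1.142]}
print(onz(*wray(c,s1,289.2,211.1),102),onz(*wray(c,s2,263.75,234.9),102))
r1=wray(c,s1,291.7,227.7);r2=wray(c,s2,260.9,257.9)
print(tri([r1,r2]))
for z in(144,148,152):print(z,onz(*r1,z),onz(*r2,z))
E
```

```text
[511.66044866  38.48250495 102.        ] [511.97438581  36.53501405 102.        ]
[511.43416069  37.9100551  145.55991195]
144 [510.55206195  37.6829867  144.        ] [511.653629    38.42355472 144.        ]
148 [511.66749901  38.46506433 148.        ] [512.20166932  36.75279225 148.        ]
152 [512.78293608  39.24714197 152.        ] [512.74970965  35.08202978 152.        ]
```

Request:
arm_command(
  deltas=[
    [[0.5,0,0.06,-0.03,-0.08],[0.5,0,0.06,-0.03,-0.08],[0.5,0,0.06,-0.03,-0.08],[0.5,0,0.05,-0.03,-0.08],[0.5,0,0,0,0],[0.5,0,0,0,0],[0.5,0,0,0,0]],
  ],
)

```text
t: 5.55
eef_pos: [511.6, 36.5, 178.3]
tcp_rot: [-3.135, -0.013, -1.015]
ft_force: [0.4, 0.1, 0.6]
opening: 0.498
```

```bash
python3 - <<'E'
from h import *
s=env.state(); print({k:np.round(s[k],4).tolist() for k in('t','eef_pos','tcp_rot','ft_force')})
c=snap('wrist','w3.png')
cv2.imwrite('pics/w3z.png',cv2.resize(c['frame'][190:290,210:340,::-1],None,fx=6,fy=6,interpolation=2)[:600])
for z in(133,145,149):print(wproj(c,s,[512,37.5,z]))
E
```

```text
{'t': 5.55, 'eef_pos': [511.5838, 36.4546, 178.2507], 'tcp_rot': [-3.1349, -0.0127, -1.0152], 'ft_force': [0.4072, 0.1428, 0.5519]}
(np.float64(275.97342133305983), np.float64(232.2908748985506))
(np.float64(275.854480485083), np.float64(238.20360623141843))
(np.float64(275.8119544753209), np.float64(240.31763917014013))
```

View pics/w3z.png

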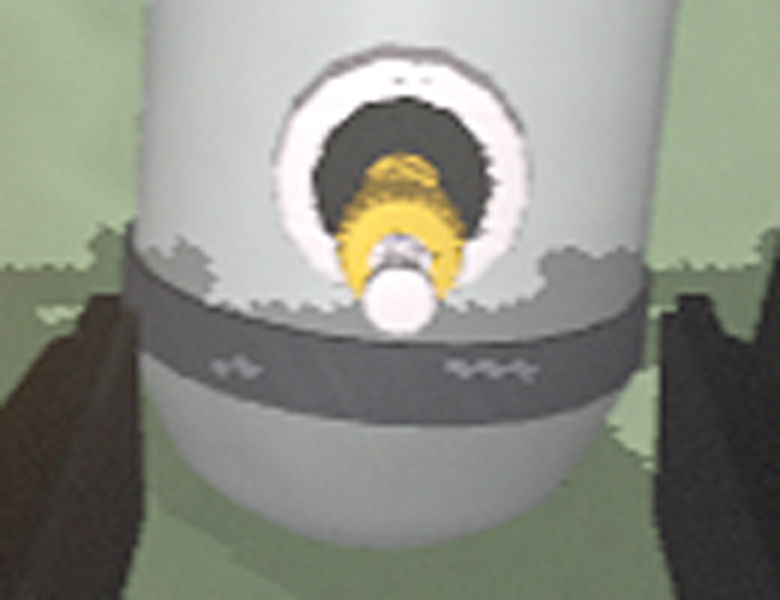

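The tip sits at pixel (276,239), as predicted for (512, 37.5, 147), and it is centred between the fingers. I'll go down to grip height.

Request:
arm_command(
  deltas=[
    [[0.5,0.004,0.01,-0.08,0],[0.5,0,0,-0.08,0],[0.5,0,0,-0.08,0],[0.5,0,0,-0.08,0],[0.5,0,0,-0.08,0],[0.5,0,0,-0.08,0],[0.5,0,0,-0.08,0],[0.5,0,0,-0.06,0],[0.5,0,0,-0.02,0],[0.5,0,0,0,0],[0.5,0,0,0,0]],
  ],
)

```text
t: 6.52
eef_pos: [511.4, 36.5, 106.2]
tcp_rot: [-3.137, -0.012, -1.012]
ft_force: [0.5, -0.8, 0.4]
opening: 0.496
```

Request:
arm_command(
  deltas=[
    [[0.5,0.006,0.01,0.04,0],[0.5,0,0,0,0],[0.5,0,0,0,0]],
  ],
)

```text
t: 6.77
eef_pos: [512.6, 37.6, 111.4]
tcp_rot: [-3.135, -0.012, -1.012]
ft_force: [0.2, -0.1, -0.1]
opening: 0.5
```

```bash
python3 - <<'E'
from h import *
s=env.state(); print({k:np.round(s[k],4).tolist() for k in('t','eef_pos','tcp_rot','ft_force')})
c=snap('wrist','w4.png')
E
```

```text
{'t': 6.7667, 'eef_pos': [512.558, 37.6348, 111.3871], 'tcp_rot': [-3.1354, -0.0124, -1.0124], 'ft_force': [0.189, -0.0956, -0.0951]}
```

View pics/w4.png

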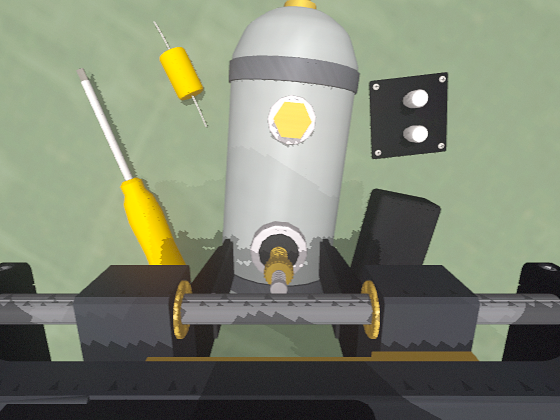

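The nut is centred between the fingers, so I'll close on it.

Request:
arm_command(
  deltas=[
    [[0.7,0,0,0,0],[0.8,0,0,0,0],[0.83,0,0,0,0],[1,0,0,0,0],[1,0,0,0,0]],
  ],
)

```text
t: 7.23
eef_pos: [512.9, 37.7, 112.2]
tcp_rot: [-3.134, -0.013, -1.012]
ft_force: [-1.7, 0.3, 0.3]
opening: 0.209
```

Request:
arm_command(
  deltas=[
    [[1,0,0,0,0],[1,0,0,0,0]],
  ],
)

```text
t: 7.4
eef_pos: [512.2, 37.4, 112.2]
tcp_rot: [-3.136, -0.013, -1.012]
ft_force: [-1.8, -1.8, 3.7]
opening: 0.133
```

Request:
arm_command(
  deltas=[
    [[1,0,0,0.0006,0.06],[1,0,0,0.0006,0.06],[1,0,0,0.0006,0.06]],
  ],
)

```text
t: 7.65
eef_pos: [512.1, 37.2, 112.5]
tcp_rot: [-3.136, -0.013, -0.867]
ft_force: [-0.3, 0.2, 0.5]
opening: 0.131
```

```bash
python3 - <<'E'
from h import *
s=env.state(); print({k:np.round(s[k],4).tolist() for k in('t','eef_pos','tcp_rot','ft_force','moment','opening')})
c=snap('wrist','w5.png')
cv2.imwrite('pics/w5z.png',cv2.resize(c['frame'][190:300,180:360,::-1],None,fx=4,fy=4,interpolation=2)[:600])
E
```

```text
{'t': 7.65, 'eef_pos': [512.0502, 37.2283, 112.4627], 'tcp_rot': [-3.1358, -0.0129, -0.8675], 'ft_force': [-0.271, 0.1696, 0.5458], 'moment': [0.075, 0.1181, -0.0258], 'opening': 0.1306}
```

View pics/w5z.png

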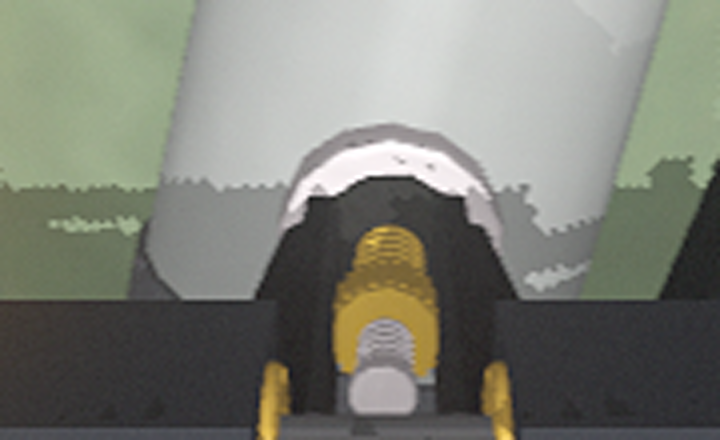

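The wrist view shows the nut clamped between the pads, with forces near zero. I'll keep unscrewing while rising with the nut.

Request:
arm_command(
  deltas=[
    [[1,0,0,0.0006,0.08],[1,0,0,0.0006,0.08],[1,0,0,0.0006,0.08],[1,0,0,0.0006,0.08],[1,0,0,0.0006,0.08],[1,0,0,0.0006,0.08]],
  ],
)

```text
t: 8.2
eef_pos: [512.1, 37.4, 112.8]
tcp_rot: [-3.135, -0.013, -0.48]
ft_force: [-0.7, -0.1, 0.8]
opening: 0.135
```

Request:
arm_command(
  deltas=[
    [[1,0,0,0.0006,0.08],[1,0,0,0.0006,0.08],[1,0,0,0.0006,0.08],[1,0,0,0.0006,0.08],[1,0,0,0.0006,0.08],[1,0,0,0.0006,0.08]],
  ],
)

```text
t: 8.7
eef_pos: [512.0, 37.7, 113.2]
tcp_rot: [-3.135, -0.012, -0.092]
ft_force: [-0.9, 0.1, 0.6]
opening: 0.136
```

Request:
arm_command(
  deltas=[
    [[1,0,0,0.0006,0.08],[1,0,0,0.0006,0.08],[1,0,0,0.0006,0.08],[1,0,0,0.0006,0.08],[1,0,0,0.0006,0.08],[1,0,0,0.0006,0.08],[1,0,0,0.0006,0.08],[1,0,0,0.0006,0.08],[1,0,0,0.0006,0.08],[1,0,0,0.0006,0.08],[1,0,0,0.0006,0.08],[1,0,0,0.0006,0.08]],
  ],
)

```text
t: 9.7
eef_pos: [511.5, 38.0, 113.9]
tcp_rot: [-3.133, -0.011, 0.684]
ft_force: [-0.8, -0.0, 1.4]
opening: 0.133
```

Request:
arm_command(
  deltas=[
    [[1,0,0,0.0006,0.08],[1,0,0,0.0006,0.08],[1,0,0,0.0006,0.08],[1,0,0,0.0006,0.08],[1,0,0,0.0006,0.08],[1,0,0,0.0006,0.08],[1,0,0,0.0006,0.08],[1,0,0,0.0006,0.08],[1,0,0,0.0006,0.08],[1,0,0,0.0006,0.08],[1,0,0,0.0006,0.08],[1,0,0,0.0006,0.08]],
  ],
)

```text
t: 10.7
eef_pos: [511.0, 37.9, 114.6]
tcp_rot: [-3.131, -0.011, 1.459]
ft_force: [-1.3, -0.4, 0.9]
opening: 0.134
```

Request:
arm_command(
  deltas=[
    [[1,0,0,0.0006,0.08],[1,0,0,0.0006,0.08],[1,0,0,0.0006,0.08],[1,0,0,0.0006,0.08],[1,0,0,0.0006,0.08],[1,0,0,0.0006,0.08],[1,0,0,0.0006,0.08],[1,0,0,0.0006,0.08],[1,0,0,0.0006,0.08],[1,0,0,0.0006,0.08],[1,0,0,0.0006,0.08],[1,0,0,0.0006,0.08]],
  ],
)

```text
t: 11.7
eef_pos: [510.7, 37.4, 115.4]
tcp_rot: [-3.13, -0.01, 2.236]
ft_force: [-1.1, -1.0, 1.5]
opening: 0.136
```

Request:
arm_command(
  deltas=[
    [[1,0,0,0.0006,0.08],[1,0,0,0.0006,0.08],[1,0,0,0.0006,0.08],[1,0,0,0.0006,0.08],[1,0,0,0.0006,0.08],[1,0,0,0.0006,0.08],[1,0,0,0.0006,0.08],[1,0,0,0.0006,0.08],[1,0,0,0.0006,0.08],[1,0,0,0.0006,0.08],[1,0,0,0,0],[1,0,0,0,0]],
  ],
)

```text
t: 12.7
eef_pos: [511.0, 36.9, 116.0]
tcp_rot: [-3.129, -0.01, 2.882]
ft_force: [-0.8, -1.3, 1.7]
opening: 0.136
```

```bash
python3 - <<'E'
from h import *
s=env.state(); print({k:np.round(s[k],4).tolist() for k in('t','joints','eef_pos','tcp_rot','ft_force','moment','opening')})
c=snap('wrist','w6.png')
cv2.imwrite('pics/w6z.png',cv2.resize(c['frame'][190:300,180:360,::-1],None,fx=4,fy=4,interpolation=2)[:600])
E
```

```text
{'t': 12.7, 'joints': [-0.0515, 0.4699, 1.9296, -0.0145, 0.7543, -1.3521], 'eef_pos': [510.9773, 36.9396, 116.0158], 'tcp_rot': [-3.1294, -0.0098, 2.882], 'ft_force': [-0.801, -1.2676, 1.743], 'moment': [-0.0271, -0.0061, 0.0092], 'opening': 0.1355}
```

View pics/w6z.png

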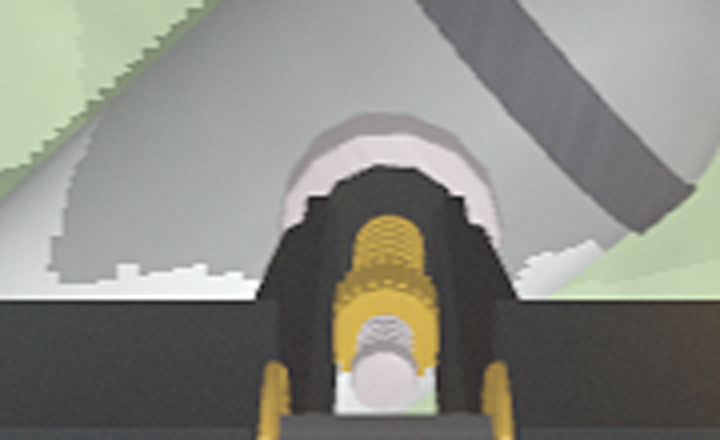

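Slip-free so far: z has risen 3.8 mm, and 3.9 rad should give 3.7 mm. Now I'll release, rewind and regrip.

Request:
arm_command(
  deltas=[
    [[0.5,0,0,0,0],[0.5,0,0,0,0],[0.5,0,0,0,0],[0.5,0,0,0,0]],
  ],
)

```text
t: 13.08
eef_pos: [511.3, 37.1, 115.9]
tcp_rot: [-3.13, -0.009, 2.876]
ft_force: [-0.0, 0.2, -0.9]
opening: 0.359
```

Request:
arm_command(
  deltas=[
    [[0.5,0,0,0,-0.1],[0.5,0,0,0,-0.1],[0.5,0,0,0,-0.1],[0.5,0,0,0,-0.1],[0.5,0,0,0,-0.1],[0.5,0,0,0,-0.1],[0.5,0,0,0,-0.1],[0.5,0,0,0,-0.1],[0.5,0,0,0,-0.1],[0.5,0,0,0,-0.1]],
  ],
)

```text
t: 13.92
eef_pos: [511.6, 37.3, 115.6]
tcp_rot: [-3.13, -0.009, 2.052]
ft_force: [0.1, 0.4, -0.2]
opening: 0.501
```

Little drift. I'll rewind further, to a yaw of about −0.6.

Request:
arm_command(
  deltas=[
    [[0.5,0,0,0,-0.12],[0.5,0,0,0,-0.12],[0.5,0,0,0,-0.12],[0.5,0,0,0,-0.12],[0.5,0,0,0,-0.12],[0.5,0,0,0,-0.12],[0.5,0,0,0,-0.12],[0.5,0,0,0,-0.12],[0.5,0,0,0,-0.12],[0.5,0,0,0,-0.12],[0.5,0,0,0,-0.12],[0.5,0,0,0,-0.12]],
  ],
)

```text
t: 14.92
eef_pos: [512.1, 37.5, 115.3]
tcp_rot: [-3.131, -0.01, 0.857]
ft_force: [0.6, -0.2, 0.0]
opening: 0.501
```

Request:
arm_command(
  deltas=[
    [[0.5,0,0,0,-0.12],[0.5,0,0,0,-0.12],[0.5,0,0,0,-0.12],[0.5,0,0,0,-0.12],[0.5,0,0,0,-0.12],[0.5,0,0,0,-0.12],[0.5,0,0,0,-0.12],[0.5,0,0,0,-0.12],[0.5,0,0,0,-0.12],[0.5,0,0,0,-0.12],[0.5,0,0,0,-0.12],[0.5,0,0,0,-0.12]],
  ],
)

```text
t: 15.92
eef_pos: [512.5, 37.7, 115.1]
tcp_rot: [-3.13, -0.01, -0.339]
ft_force: [0.3, 0.1, -0.0]
opening: 0.5
```

Request:
arm_command(
  deltas=[
    [[0.5,0,0,0,-0.1],[0.5,0,0,0,-0.1],[0.5,0,0,0,-0.1],[0.5,0,0,0,0],[0.5,0,0,0,0],[0.5,0,0,0,0]],
  ],
)

```text
t: 16.42
eef_pos: [512.6, 37.9, 115.0]
tcp_rot: [-3.13, -0.01, -0.589]
ft_force: [0.7, -0.8, -0.6]
opening: 0.505
```

Request:
arm_command(
  deltas=[
    [[0.7,-0.006,-0.006,0,0],[0.8,0,0,0,0],[0.83,0,0,0,0],[1,0,0,0,0],[1,0,0,0,0],[1,0,0,0,0],[1,0,0,0,0]],
  ],
)

```text
t: 17.0
eef_pos: [511.9, 37.1, 114.9]
tcp_rot: [-3.13, -0.01, -0.584]
ft_force: [0.7, -0.9, 0.4]
opening: 0.134
```

Request:
arm_command(
  deltas=[
    [[1,0,0,0.0006,0.08],[1,0,0,0.0006,0.08],[1,0,0,0.0006,0.08],[1,0,0,0.0006,0.08],[1,0,0,0.0006,0.08],[1,0,0,0.0006,0.08]],
  ],
)

```text
t: 17.5
eef_pos: [511.9, 37.3, 115.3]
tcp_rot: [-3.129, -0.01, -0.192]
ft_force: [0.7, 0.3, 0.3]
opening: 0.134
```

Request:
arm_command(
  deltas=[
    [[1,0,0,0.0006,0.08],[1,0,0,0.0006,0.08],[1,0,0,0.0006,0.08],[1,0,0,0.0006,0.08],[1,0,0,0.0006,0.08],[1,0,0,0.0006,0.08],[1,0,0,0.0006,0.08],[1,0,0,0.0006,0.08],[1,0,0,0.0006,0.08],[1,0,0,0.0006,0.08],[1,0,0,0.0006,0.08],[1,0,0,0.0006,0.08]],
  ],
)

```text
t: 18.5
eef_pos: [511.7, 37.7, 116.0]
tcp_rot: [-3.128, -0.01, 0.6]
ft_force: [-0.7, 0.6, 1.0]
opening: 0.136
```

Request:
arm_command(
  deltas=[
    [[1,0,0,0.0006,0.08],[1,0,0,0.0006,0.08],[1,0,0,0.0006,0.08],[1,0,0,0.0006,0.08],[1,0,0,0.0006,0.08],[1,0,0,0.0006,0.08],[1,0,0,0.0006,0.08],[1,0,0,0.0006,0.08],[1,0,0,0.0006,0.08],[1,0,0,0.0006,0.08],[1,0,0,0.0006,0.08],[1,0,0,0.0006,0.08]],
  ],
)

```text
t: 19.5
eef_pos: [511.3, 37.8, 116.8]
tcp_rot: [-3.127, -0.01, 1.393]
ft_force: [0.2, -0.8, 0.6]
opening: 0.135
```

Request:
arm_command(
  deltas=[
    [[1,0,0,0.0006,0.08],[1,0,0,0.0006,0.08],[1,0,0,0.0006,0.08],[1,0,0,0.0006,0.08],[1,0,0,0.0006,0.08],[1,0,0,0.0006,0.08],[1,0,0,0.0006,0.08],[1,0,0,0.0006,0.08],[1,0,0,0.0006,0.08],[1,0,0,0.0006,0.08],[1,0,0,0.0006,0.08],[1,0,0,0.0006,0.08]],
  ],
)

```text
t: 20.5
eef_pos: [510.9, 37.7, 117.5]
tcp_rot: [-3.126, -0.011, 2.186]
ft_force: [-0.4, -0.1, 0.8]
opening: 0.135
```

Request:
arm_command(
  deltas=[
    [[1,0,0,0.0006,0.08],[1,0,0,0.0006,0.08],[1,0,0,0.0006,0.08],[1,0,0,0.0006,0.08],[1,0,0,0.0006,0.08],[1,0,0,0.0006,0.08],[1,0,0,0.0006,0.08],[1,0,0,0.0006,0.08],[1,0,0,0.0006,0.08],[1,0,0,0.0006,0.08],[1,0,0,0,0],[1,0,0,0,0]],
  ],
)

```text
t: 21.5
eef_pos: [510.8, 37.3, 118.2]
tcp_rot: [-3.126, -0.011, 2.848]
ft_force: [-0.8, -0.2, -0.3]
opening: 0.137
```

```bash
python3 - <<'E'
from h import *
s=env.state(); print({k:np.round(s[k],4).tolist() for k in('t','joints','eef_pos','tcp_rot','ft_force','moment','opening')})
c=snap('wrist','w7.png')
cv2.imwrite('pics/w7z.png',cv2.resize(c['frame'][190:300,180:360,::-1],None,fx=4,fy=4,interpolation=2)[:600])
E
```

```text
{'t': 21.5, 'joints': [-0.0492, 0.4672, 1.9265, -0.0186, 0.7624, -1.3134], 'eef_pos': [510.7546, 37.3135, 118.1825], 'tcp_rot': [-3.1257, -0.0108, 2.8484], 'ft_force': [-0.7899, -0.1692, -0.3324], 'moment': [0.0068, -0.1242, -0.017], 'opening': 0.1366}
```

View pics/w7z.png

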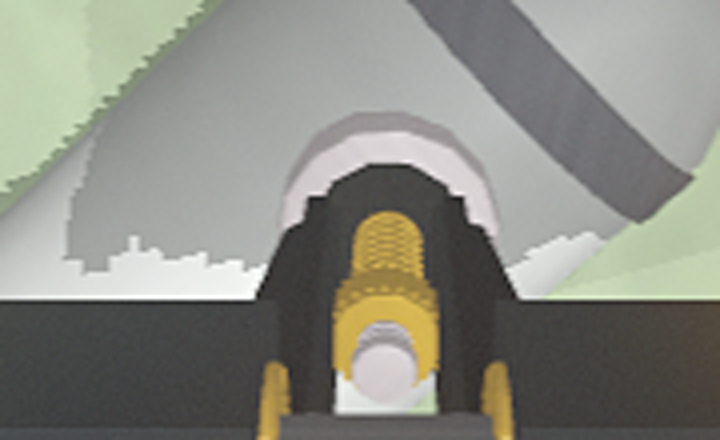

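The tip now sits closer to the nut, and the total turn is about 7.3 rad plus the starting offset. I'll release and rise above the tip.

Request:
arm_command(
  deltas=[
    [[0.5,0,0,0,0],[0.5,0,0,0,0],[0.5,0,0,0,0],[0.5,0,0,0,0],[0.5,0,0,0.04,0],[0.5,0,0,0.08,0],[0.5,0,0,0.08,0],[0.5,0,0,0.08,0],[0.5,0,0,0.08,0],[0.5,0,0,0.08,0],[0.5,0,0,0.08,0],[0.5,0,0,0,0]],
  ],
)

```text
t: 22.55
eef_pos: [511.0, 37.4, 177.0]
tcp_rot: [-3.126, -0.009, 2.843]
ft_force: [0.9, -0.1, 0.8]
opening: 0.5
```

Request:
arm_command(
  deltas=[
    [[1,0,0,0,0],[1,0,0,0,0],[1,0,0,0,0],[1,0,0,0,0],[1,0,0,0,0],[1,0,0,0,0],[1,0,0,0,0]],
  ],
)

```text
t: 23.13
eef_pos: [510.6, 37.4, 176.3]
tcp_rot: [-3.126, -0.01, 2.843]
ft_force: [-0.9, -1.3, 0.4]
opening: 0.066
```

```bash
python3 - <<'E'
from h import *
s=env.state(); print({k:np.round(s[k],4).tolist() for k in('t','joints','eef_pos','tcp_rot','ft_force','moment','opening')})
c=snap('wrist','w8.png')
cv2.imwrite('pics/w8z.png',cv2.resize(c['frame'][180:300,190:350,::-1],None,fx=4,fy=4,interpolation=2)[:600])
S=env.read_camera('scene');cv2.imwrite('pics/s8z.png',cv2.resize(S['frame'][160:260,230:340,::-1],None,fx=6,fy=6,interpolation=2)[:600])
for z in(131,140,147):print(wproj(c,s,[511.4,37.4,z]))
E
```

```text
{'t': 23.1333, 'joints': [-0.0492, 0.3843, 1.8686, -0.0161, 0.9026, -1.3112], 'eef_pos': [510.5611, 37.4137, 176.3277], 'tcp_rot': [-3.126, -0.0103, 2.8428], 'ft_force': [-0.8995, -1.2765, 0.4431], 'moment': [0.1027, -0.1848, -0.018], 'opening': 0.0663}
(np.float64(276.3137275849709), np.float64(232.6917891045998))
(np.float64(276.104475691612), np.float64(237.1236008901563))
(np.float64(275.9299327514972), np.float64(240.82030081802517))
```

View pics/w8z.png

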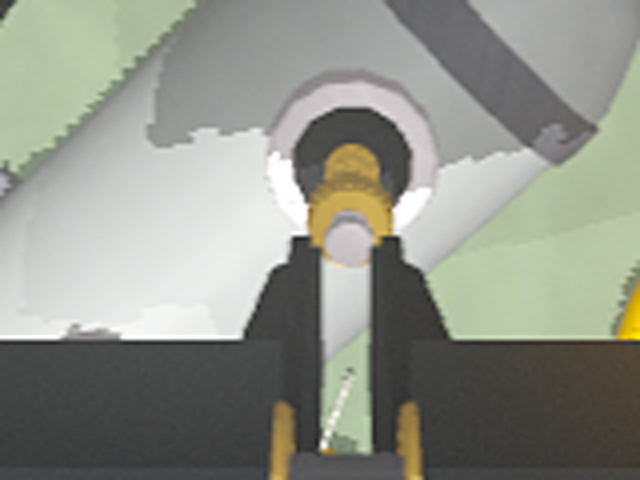

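View pics/s8z.png

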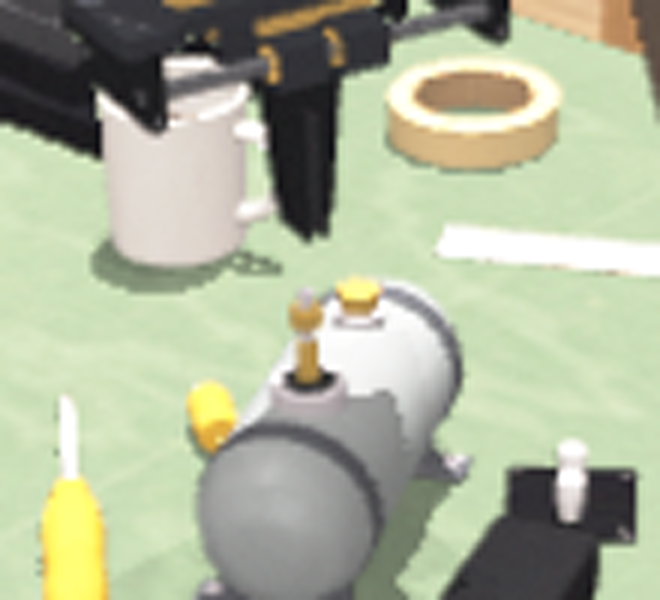

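The nut is visibly raised in the scene view. The tip is at pixel (277,240) in the wrist view, under the fingers. I'll finish closing and come down gently.

Request:
arm_command(
  deltas=[
    [[1,0.008,0.004,0,0],[1,0,0,0,0],[1,0,0,-0.04,0],[1,0,0,-0.04,0],[1,0,0,-0.04,0],[1,0,0,0,0],[1,0,0,0,0],[1,0,0,0,0]],
  ],
)

```text
t: 23.9
eef_pos: [511.3, 37.9, 162.5]
tcp_rot: [-3.126, -0.011, 2.843]
ft_force: [0.3, 0.6, 1.0]
opening: 0.004
```

Request:
arm_command(
  deltas=[
    [[1,0,0,-0.03,0],[1,0,0,-0.03,0],[1,0,0,-0.01,0],[1,0,0,0,0],[1,0,0,0,0]],
  ],
)

```text
t: 24.32
eef_pos: [511.3, 37.9, 154.9]
tcp_rot: [-3.126, -0.011, 2.843]
ft_force: [0.1, 0.9, -1.0]
opening: 0.007
```

```bash
python3 - <<'E'
from h import *
s=env.state(); print({k:np.round(s[k],4).tolist() for k in('t','eef_pos','qvel','ft_force')})
c=env.read_camera('scene');cv2.imwrite('pics/s9z.png',cv2.resize(c['frame'][180:230,250:320,::-1],None,fx=10,fy=10,interpolation=2)[:600])
E
```

```text
{'t': 24.3167, 'eef_pos': [511.3272, 37.8522, 154.8591], 'qvel': [0.0016, 0.0029, 0.0008, 0.0024, -0.0032, -0.0008], 'ft_force': [0.0959, 0.8501, -0.988]}
```

View pics/s9z.png

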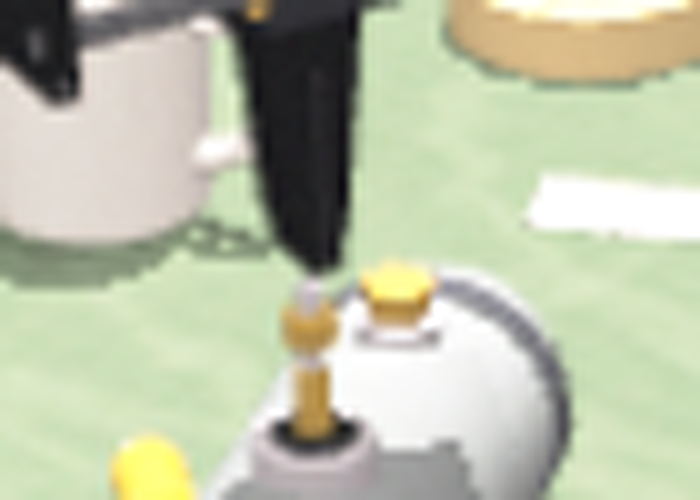

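The fingertips are aligned just above the tip. Next I'll feel downwards in small steps.

Request:
arm_command(
  deltas=[
    [[1,0,0,-0.01,0],[1,0,0,-0.01,0],[1,0,0,0,0]],
  ],
)

```text
t: 24.62
eef_pos: [511.4, 37.9, 152.9]
tcp_rot: [-3.126, -0.01, 2.843]
ft_force: [-1.2, -0.5, -0.6]
opening: -0.002
```

Request:
arm_command(
  deltas=[
    [[1,0,0,-0.01,0],[1,0,0,-0.01,0],[1,0,0,0,0]],
  ],
)

```text
t: 24.87
eef_pos: [511.5, 37.8, 150.8]
tcp_rot: [-3.126, -0.01, 2.843]
ft_force: [-0.3, -1.0, -0.1]
opening: 0.005
```

Request:
arm_command(
  deltas=[
    [[1,0,0,-0.01,0],[1,0,0,0,0]],
  ],
)

```text
t: 25.03
eef_pos: [511.5, 37.9, 149.7]
tcp_rot: [-3.126, -0.01, 2.843]
ft_force: [-0.5, -0.1, 0.8]
opening: 0.009
```

Request:
arm_command(
  deltas=[
    [[1,0,0,-0.01,0],[1,0,0,0,0]],
  ],
)

```text
t: 25.2
eef_pos: [511.5, 37.9, 148.6]
tcp_rot: [-3.126, -0.01, 2.843]
ft_force: [-0.1, -0.6, 0.1]
opening: 0.002
```

Request:
arm_command(
  deltas=[
    [[1,0,0,-0.01,0],[1,0,0,0,0]],
  ],
)

```text
t: 25.37
eef_pos: [511.5, 37.9, 147.5]
tcp_rot: [-3.126, -0.01, 2.843]
ft_force: [0.7, -0.9, 0.4]
opening: 0.004
```

Request:
arm_command(
  deltas=[
    [[1,0,0,-0.01,0],[1,0,0,0,0]],
  ],
)

```text
t: 25.53
eef_pos: [511.6, 37.9, 146.5]
tcp_rot: [-3.126, -0.01, 2.843]
ft_force: [-0.7, 0.3, 1.6]
opening: 0.003
```

Request:
arm_command(
  deltas=[
    [[1,0,0,-0.01,0],[1,0,0,0,0]],
  ],
)

```text
t: 25.7
eef_pos: [511.8, 37.9, 145.6]
tcp_rot: [-3.126, -0.009, 2.843]
ft_force: [-0.0, 0.2, 2.3]
opening: 0.002
```

Request:
arm_command(
  deltas=[
    [[1,0,0,-0.01,0],[1,0,0,0,0]],
  ],
)

```text
t: 25.87
eef_pos: [512.0, 37.9, 144.9]
tcp_rot: [-3.126, -0.009, 2.843]
ft_force: [-0.5, 0.1, 4.0]
opening: 0.004
```

Request:
arm_command(
  deltas=[
    [[1,-0.001,0,-0.01,0],[1,-0.001,0,-0.005,0]],
  ],
)

```text
t: 26.03
eef_pos: [511.9, 37.8, 143.6]
tcp_rot: [-3.127, -0.008, 2.843]
ft_force: [-0.6, 0.4, 5.3]
opening: 0.007
```

Request:
arm_command(
  deltas=[
    [[1,-0.001,0,-0.01,0],[1,-0.001,0,-0.005,0]],
  ],
)

```text
t: 26.2
eef_pos: [511.9, 37.8, 142.3]
tcp_rot: [-3.127, -0.007, 2.843]
ft_force: [-1.9, 0.1, 6.8]
opening: 0.003
```

Request:
arm_command(
  deltas=[
    [[1,-0.001,0,-0.006,0],[1,-0.001,0,-0.002,0]],
  ],
)

```text
t: 26.37
eef_pos: [512.0, 37.8, 141.8]
tcp_rot: [-3.127, -0.006, 2.843]
ft_force: [-1.1, 0.2, 6.5]
opening: 0.006
```

Request:
arm_command(
  deltas=[
    [[1,-0.001,0,-0.002,0],[1,-0.001,0,-0.002,0]],
  ],
)

```text
t: 26.53
eef_pos: [512.1, 37.8, 141.7]
tcp_rot: [-3.127, -0.005, 2.843]
ft_force: [-0.5, -0.0, 7.0]
opening: 0.005
```

Request:
arm_command(
  deltas=[
    [[1,-0.002,0,-0.004,0],[1,-0.002,0,-0.002,0],[1,-0.002,0,-0.002,0],[1,-0.002,0,-0.002,0]],
  ],
)

```text
t: 26.87
eef_pos: [512.0, 37.8, 141.6]
tcp_rot: [-3.128, -0.003, 2.843]
ft_force: [-0.5, 0.7, 6.6]
opening: 0.007
```

Request:
arm_command(
  deltas=[
    [[1,-0.002,0,-0.002,0],[1,-0.002,0,-0.002,0],[1,-0.002,0,-0.002,0],[1,-0.002,0,-0.002,0]],
  ],
)

```text
t: 27.2
eef_pos: [511.9, 37.8, 141.7]
tcp_rot: [-3.129, -0.0, 2.843]
ft_force: [-0.2, -0.3, 5.9]
opening: 0.007
```

Request:
arm_command(
  deltas=[
    [[1,-0.002,0,-0.007,0],[1,-0.001,0,-0.005,0]],
  ],
)

```text
t: 27.37
eef_pos: [512.1, 37.8, 141.0]
tcp_rot: [-3.129, 0.001, 2.843]
ft_force: [0.1, 0.1, 7.8]
opening: 0.007
```

Request:
arm_command(
  deltas=[
    [[1,-0.001,0,-0.003,0],[1,-0.001,0,-0.003,0],[1,-0.001,0,-0.003,0]],
  ],
)

```text
t: 27.62
eef_pos: [512.2, 37.8, 140.9]
tcp_rot: [-3.129, 0.003, 2.843]
ft_force: [-0.5, -0.3, 7.0]
opening: 0.003
```

About 7.0–7.8 N, so the depth is about 5–5.5 mm. I'll hold here.

Request:
arm_command(
  deltas=[
    [[1,-0.002,0,-0.003,0],[1,-0.002,0,-0.003,0],[1,-0.002,0,-0.003,0],[1,-0.002,0,-0.003,0],[1,-0.002,0,-0.003,0],[1,-0.002,0,-0.003,0]],
  ],
)

```text
t: 28.12
eef_pos: [512.1, 37.8, 140.8]
tcp_rot: [-3.13, 0.007, 2.843]
ft_force: [-1.1, 0.1, 7.4]
opening: 0.004
```

Request:
arm_command(
  deltas=[
    [[1,-0.002,0,-0.003,0],[1,-0.002,0,-0.003,0],[1,-0.002,0,-0.003,0],[1,-0.002,0,-0.003,0],[1,-0.002,0,-0.003,0],[1,-0.002,0,-0.003,0]],
  ],
)

```text
t: 28.62
eef_pos: [512.1, 37.8, 140.7]
tcp_rot: [-3.132, 0.011, 2.843]
ft_force: [-0.8, 0.6, 7.2]
opening: 0.005
```

```bash
python3 - <<'E'
from h import *
s=env.state(); print({k:np.round(s[k],4).tolist() for k in('t','eef_pos','ft_force')})
c=env.read_camera('scene');cv2.imwrite('pics/s10z.png',cv2.resize(c['frame'][180:230,250:320,::-1],None,fx=10,fy=10,interpolation=2)[:600])
E
```

```text
{'t': 28.6167, 'eef_pos': [512.0695, 37.7984, 140.739], 'ft_force': [-0.8459, 0.5983, 7.1658]}
```

View pics/s10z.png

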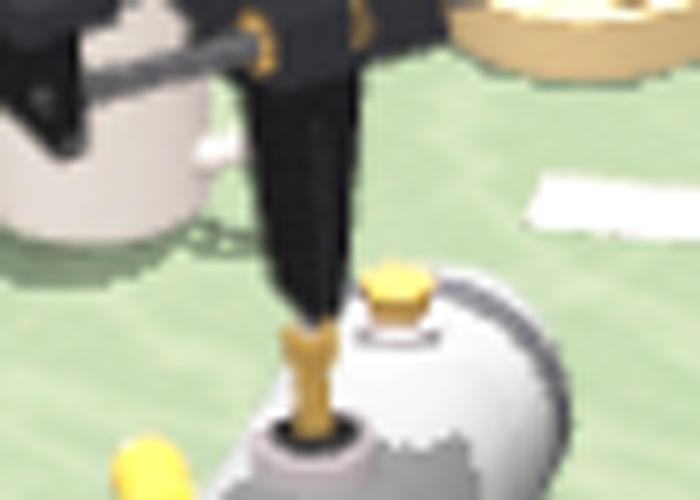

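The scene view shows the nut carried down close to the stem top, with the stem upright. I'll hold a little longer, then lift away.

Request:
arm_command(
  deltas=[
    [[1,-0.002,0,-0.003,0],[1,-0.002,0,-0.003,0],[1,-0.002,0,-0.003,0],[1,-0.002,0,-0.003,0],[1,-0.002,0,-0.003,0],[1,-0.002,0,-0.003,0],[1,-0.002,0,-0.003,0],[1,-0.002,0,-0.003,0]],
  ],
)

```text
t: 29.33
eef_pos: [512.1, 37.8, 140.7]
tcp_rot: [-3.133, 0.017, 2.843]
ft_force: [-0.8, 0.4, 7.1]
opening: 0.005
```

Request:
arm_command(
  deltas=[
    [[1,0,0,0.01,0],[1,0,0,0.02,0],[1,0,0,0.02,0],[1,0,0,0.04,0],[1,0,0,0.06,0],[1,0,0,0.08,0],[1,0,0,0.08,0],[1,0,0,0.08,0],[1,0,0,0,0],[1,0,0,0,0],[1,0,0,0,0]],
  ],
)

```text
t: 30.25
eef_pos: [511.8, 37.8, 183.8]
tcp_rot: [-3.133, 0.017, 2.843]
ft_force: [-0.3, 1.1, 0.5]
opening: 0.007
```

```bash
python3 - <<'E'
from h import *
s=env.state(); print({k:np.round(s[k],4).tolist() for k in('t','eef_pos','ft_force','qvel')})
c=env.read_camera('scene');cv2.imwrite('pics/s11z.png',cv2.resize(c['frame'][180:280,230:330,::-1],None,fx=6,fy=6,interpolation=2)[:600])
E
```

```text
{'t': 30.25, 'eef_pos': [511.7966, 37.8144, 183.7528], 'ft_force': [-0.2944, 1.1389, 0.4558], 'qvel': [0.0022, -0.0019, 0.0027, 0.0008, 0.0004, -0.0014]}
```

View pics/s11z.png

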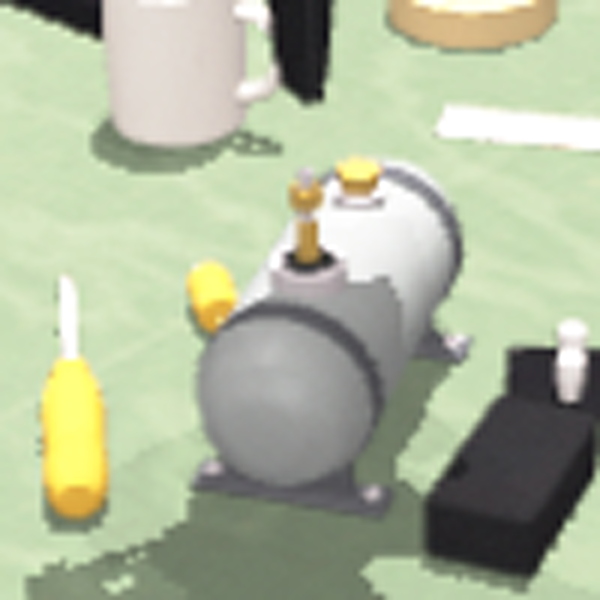

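The pin has sprung back and the nut stays raised with a gap above the stem. Nothing around it was disturbed, so I'm handing in.

```bash
python3 -c "
from cell import env
print(env.job_done())"
```

```text
the job is handed in; nothing more can be done
None
```

I unscrewed the lock nut, pressed the valve tip down and held it, let it spring back up, and handed the job in at about 30 s.

- **Unscrewing:** The nut turned about 7.3 rad (1.16 turns) anticlockwise in two gripped strokes, and the gripper rose with it at the thread's pitch. Force readings stayed at or below about 2 N while turning. The peak was 3.7 N, as the first grip closed.
- **Pressing:** Contact with the tip came at about z = 147 mm. I pressed to about z = 140.8 mm and held for about 2 s at 7.0–7.8 N by the readings, the highest seen on the tip.
- **Depth check:** The two depth estimates disagree slightly. The force gives about 5.2 mm, and the height change from contact gives about 6 mm, which would be close to the pin's stop. There was no rise in force of the kind a hard stop would give.
- **Last checks:** The scene picture taken after lifting away shows the stem upright, the tip back up and the nut still raised off the stem. The neighbouring objects visible in that close-up (adapter, terminal plate, capacitor, screwdriver) look unmoved. The arm was at z = 184 mm, touching nothing.

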